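# Cock, load and fire the spring marking stamp

## Robot

A 6-joint arm with a two-finger parallel gripper is mounted at the origin on a cart in front of the work surface, level with it; the furniture and walls round the work are solid. World frame = base frame: x ahead of the robot, y to its left, z up, the work surface at z = 0. Lengths are in m, angles in rad, forces in N, time in s.
With the tool pointing down it reaches from about 0.275 to 0.725 m from the base axis. Payload 5.6 kg.
Tool frame: the origin (TCP) lies on the centre line of the jaws, within the pads' length; the fingertips stand 11 mm ahead of it and the grasp point (between the pads) lies 8 mm behind it; z points along the fingers, y is the direction in which the jaws open and shut (so a half turn about z gives the same grasp; the last joint's range is limited). The gripper opens to 85 mm and grips with 20 to 120 N. Pads are 22 mm wide; open, the fingers measure 114 mm over their backs; the gripper's body (76 mm by 85 mm) begins 54 mm behind the grasp point. The pads swing forward as they close: fully open they stand 13 mm farther back than shut.
Start: joints at [-0.843, 0.255, 0.108, 0, -1.424, -0.285], TCP at [0.236, -0.497, 0.242] pointing down, gripper open.
Joint ranges: [-2.95, 2.95], [-1.21, 1.97], [-1.09, 1.5], [-2.87, 1.71], [-2.94, -0.07], [-3.05, 3.05]. Speed limits (rad/s): [2.57, 2.57, 3.14, 3.14, 3.14, 3.14].

## Interface

Orientations are given as a 3x3 rotation matrix whose columns are the frame's x, y, z axes.
In Python, from plant import manip, eyes gives the robot as it stands. The module is installed in compiled form; this text tells all that it offers.
- The arm moves only by the tool play_rows, never from a script. Its argument "rows" is a list of rows, each a list of 3 entries, a list of its own where there are three numbers: the opening, from 0 (shut) to 1 (fully open), then the shift along the world's x, y, z in cm, then the turn about the world's z in degrees. In form: [[gripper, [x, y, z], turn], ...]. A call has 1 to 20 rows; each row shifts and turns the commanded pose from where the row before left it; what a row does not reach is not made up. A row lasts 1/12 s, in which the tool goes at most 41.7 mm and 7.16 degrees, less where a joint would pass 70% of its speed; a pose out of reach is approached as far as the arm can. A call is refused whole if a number of a shift passes 4.17 or a number of a turn 7.16, either way. A call with a gripper value outside its range is refused whole. The fingers move at their own pace and stop on an object; the grip force is fixed at half the most. Time passes only in rows, so rows that do not move let the fingers close. It gives the time, the measured TCP pose, the force and the opening at its end, in the units of the state.
- manip.read_state(): the state, without advancing time (a new reading comes with each control period).
- eyes.get_image(name): name is "scene" or "side" or "wrist"; returns a dict with "img" (384x512x3 uint8, blue, green, red), "mtx" (3x3 intrinsics, pixels), "k1" (the pictures are not rectified: a ray, as slopes to the right and down, at radius r is drawn at 1 + k1 r^2 times it, then the intrinsics apply), "world_from_camera" (4x4, takes a point from camera to world coordinates). Camera axes: x right, y down, z forward; pixel columns grow to the right and rows downward; lengths in m; the calibration is good to about 2 mm. A picture is of the moment at which its call begins. There is no depth.
- manip.hand_in(): hands the job in, once; it reports no verdict.
Trained networks look in a picture, given as the dict that the camera call returned (one of the last four; its "shot" number tells which), for a name from the list of things; names that differ only in an ending like _2 or _b are one class to them, and where a whole thing is asked for, a point or a joint stands for the part that bears it (a point fixed in the world has none). Each returns a list of dicts, best first, with "conf" (0 to 1); they miss things now and then, are a little off and sometimes report something else, mostly with a low value. They report only what shows in the picture. A call takes as long as a camera call. They do not tell look-alikes from the thing itself.
- eyes.boxes_of(target, picture): "point" ([x, y, z] in m, in the coordinates of the camera as it stood for that picture, good to about 4 mm: the middle of the surface that is visible of it).
- eyes.outline_of(target, picture): "region" (384x512 bool, what is visible of it).
The state is a dict: "t": time; "qpos": joint angles; "joint_velocities": joint speeds; "joint_efforts": joint torques, N m; "position": TCP position; "tcp_rot": TCP orientation; "wrist_force": force on the tool from outside, world axes, zero at the start; "wrist_torque": the same for the moment, N m; "grip_width": finger opening in m.
Only numpy, scipy, OpenCV 4.12 (cv2) and the standard library are available. Lean on these libraries where they do the work, as an engineer would, in place of code of your own. Each camera call takes 0.05 s, during which the arm holds its last target.

## Task

Draw the bench stamp's striker back by its upright paddle until the sear catches and holds it, and leave it cocked while you load the beech block lengthwise into the nest, slid square and fully home against the back stop. Then press the trip lever so that the die fires into the end of the block and stays bearing on it. Leave the tin, the tape roll and the copper tube where they are.

Things in the scene. Friction and masses are not known exactly. Their poses are not given: they have to be found in the camera images.
- stamp: grey and steel spring stamp, C-frame 270 mm long fixed to the bench. Origin on the bench at the nest's centre; x points from the nest's open mouth to its back stop, y from anvil to striker housing, z up. The bare bench is the nest's floor. Housing y = 55 to 185 mm, x = -25 to 25 mm, 46 mm high. The home block (back face on back stop, an end on the anvil) is centred over the origin
- back_stop (a point): middle of the back stop's face, at stamp x = 22.5 mm, 15 mm up; the stop is 30 mm high and 24 mm thick. Stamp axes
- anvil (a point): middle of the anvil's face, at stamp y = -45 mm, 22 mm up; anvil 40 mm thick, 44 mm high. Anvil and housing face are 100 mm apart (block: 90 mm) and have lead-ins flaring outwards at the mouth, x = -30 to -53 mm, 26 mm high. The firing die itself shoves the block the last mm along y onto the anvil, but not along x. Stamp axes
- striker (a joint): m drawn back along stamp +y. 0: at rest, the 16 mm round die standing 22 mm out of the housing into the nest, 22 mm up, keeping the block out. Drawn past 0.040 the sear catches it; let go, it stays at about 0.040, die inside the housing. Hard stop 0.046. Spring pull 3 N at rest, 13 N cocked. Fired on a home block it reads about 0.012
- paddle (a point): centre of the striker's upright steel cocking paddle over the housing, 85 mm up: 40 mm wide along stamp x, 8 mm thick along y, from 60 to 102 mm up; all else on the stamp is under 62 mm. At rest at stamp y = 80 mm; moves with the striker. Push it from its anvil side with closed fingers, or pinch it. Stamp axes
- sear (a joint): trip lever angle, rad. 0: nose down. Grows as its tail pad is pressed, and while the striker's lug passes under the nose on the way back; a light spring returns it. 0.30 (pad 13 mm down) frees a cocked striker; stop at 0.36 (16 mm down). Takes about 3 to 6 N
- trip_pad (a point): middle of the top of the trip lever's dark ribbed tail pad, sticking out of the housing on the mouth side: 28 mm along stamp x, 26 mm along y; at rest at stamp x = -74, y = 138 mm, 57 mm up. Pressed straight down; the lever's pivot is 44 mm towards +x, the housing's side 49 mm
- block_center (a point): centre (half-way up) of the loose beech block, 45 mm along its x, 90 mm along its y, 40 mm high, 0.14 kg, lying in front of the stamp. In the nest its 90 mm length lies along the stamp's y; either end may face the die
- tin_center (a point): centre of a round flat tin, 65 mm across, 24 mm high, a bystander
- roll_center (a point): centre of a roll of masking tape lying flat, 88 mm across, 19 mm high, a bystander
- tube_center (a point): centre of a copper tube offcut, 22 mm thick, 150 mm long along its y, a bystander behind the stamp
- lamp_rim (a point): centre of the open rim of the fixed grey lamp shade hanging over the bench, 262 mm across, 460 mm above the bench top; the arm must keep clear of it
There are look-alikes about, which are no part of the job. What is shaped like the part that bears block_center but white is not meant.

How it is judged:
On the way, in this order (a step that is already met when the one before it is completed fails the run):
1. the striker is drawn back and held by the sear alone, the gripper off the stamp (value of joint striker above 0.037 m and contact force between the fingers and stamp below 0.3 N), for 0.3 s.
2. the block is home against the back stop while the striker is still cocked (value of joint striker above 0.037 m and x of block_center in the frame of stamp above -0.004 m and y of block_center in the frame of stamp between -0.005 and 0.015 m and angle between the y axis of block_center and the y axis of stamp, either way round below 0.08 rad and angle between block_center's own z axis and vertical below 0.06 rad), for 0.2 s.
3. the striker fires forward (velocity of joint striker below -0.3 m/s).
At the end, for the whole second after the job is handed in: the stamp has fired: its die bears on the block's end (striker reading 9 to 15 mm, trip lever back up within 0.1 rad), and the block lies flat in the nest, square within 0.06 rad, within 4 mm of home against back stop and anvil (value of joint striker between 0.009 and 0.015 m and value of joint sear below 0.1 rad and contact force between stamp and block above 1 N and x of block_center in the frame of stamp between -0.004 and 0.004 m and y of block_center in the frame of stamp between -0.004 and 0.004 m and z of block_center in the frame of stamp below 0.024 m and angle between the y axis of block_center and the y axis of stamp, either way round below 0.06 rad and angle between block_center's own z axis and vertical below 0.06 rad); the robot touches nothing.
It fails at once if the tin, the tape roll or the copper tube is moved more than 30 mm (distance of any of tin_center, roll_center, tube_center from where it was at the start of the episode above 0.03 m).
It also fails if it takes over 61 s, if anything falls off the work surface, if the arm or the gripper's body presses on something with over 40 N, if the wrist force passes 120 N, or if a joint passes its speed limit or range.

## Working session

There is one attempt and no reset: what is moved stays moved. The work goes in short steps, Python scripts to look and compute and a tool call to move; the robot and the scene stay as the last step left them, time stands still between calls to the robot, and variables do not carry over. Pictures are saved under pics/ and viewed, and the job is handed in when it is done.

Besides the shell and the picture viewer there is one more tool, called after "Request:" as a command line: name --argument value ..., lists and objects as JSON in quotes. play_rows: Moves the arm, as the interface text tells. Its arguments: {"type":"object","properties":{"rows":{"type":"array"}},"required":["rows"]}

```bash
mkdir -p pics
cat > h.py <<'E'
import numpy as np, cv2
from plant import manip, eyes
def shot(n,fn=None):
    p=eyes.get_image(n)
    if fn: cv2.imwrite('pics/'+fn,p['img'])
    return p
def w(p,pt):
    return (p['world_from_camera']@np.r_[pt,1])[:3]
def ray(p,u,v,z):
    # world point at height z on pixel ray
    m=p['mtx'];k=p['k1']
    d=np.array([(u-m[0,2])/m[0,0],(v-m[1,2])/m[1,1]])
    s=d.copy()
    for _ in range(30): s=d/(1+k*(s@s))
    T=p['world_from_camera'];dr=T[:3,:3]@np.r_[s,1];o=T[:3,3]
    return o+dr*(z-o[2])/dr[2]
def proj(p,P):
    T=np.linalg.inv(p['world_from_camera']);c=(T@np.r_[P,1])[:3];s=c[:2]/c[2];s=s*(1+p['k1']*(s@s));m=p['mtx']
    return np.array([m[0,0]*s[0]+m[0,2],m[1,1]*s[1]+m[1,2]])
E
python3 - <<'E'
from h import *
s=manip.read_state()
print(s['t'],s['position'],s['tcp_rot'],s['grip_width'])
for n in ['scene','side','wrist']:
    p=shot(n,n+'0.png')
    print(n,p['world_from_camera'][:3,3].round(3),p['mtx'][0,0],p['k1'])
    for t in ['stamp','back_stop','anvil','paddle','trip_pad','block_center','tin_center','roll_center','tube_center','striker','sear']:
        try: print(t,[(round(d['conf'],2),w(p,d['point']).round(3).tolist(),proj(p,w(p,d['point'])).round().tolist()) for d in eyes.boxes_of(t,p)[:3]])
        except Exception as e: print(t,e)
E
```

```text
0.0 [ 0.23552091 -0.49651417  0.24138124] [[-9.03583765e-01 -4.28410604e-01 -8.56631066e-04]
 [-4.28411457e-01  9.03582197e-01  1.68443590e-03]
 [ 5.24063805e-05  1.88901949e-03 -9.99998214e-01]] 0.08524145709918662
scene [0.06  1.026 0.922] 399.3705815585294 -0.0400214245921981
stamp [(0.73, [0.551, 0.182, 0.044], [227.0, 268.0])]
back_stop [(0.95, [0.548, 0.186, 0.04], [227.0, 270.0])]
anvil [(0.25, [0.411, 0.263, 0.027], [254.0, 304.0])]
paddle []
trip_pad [(0.73, [0.498, 0.212, 0.053], [237.0, 277.0])]
block_center [(0.85, [0.445, -0.003, 0.041], [279.0, 247.0]), (0.81, [0.552, -0.263, 0.03], [280.0, 206.0]), (0.25, [0.414, 0.263, 0.027], [254.0, 304.0])]
tin_center [(0.67, [0.412, 0.266, 0.027], [254.0, 305.0]), (0.4, [0.553, 0.187, 0.039], [226.0, 270.0]), (0.36, [0.553, 0.165, 0.067], [229.0, 260.0])]
roll_center [(0.84, [0.604, -0.091, 0.013], [250.0, 227.0])]
tube_center [(0.54, [0.661, 0.145, 0.019], [204.0, 257.0])]
striker [(0.53, [0.551, 0.164, 0.07], [229.0, 259.0])]
sear [(0.72, [0.498, 0.216, 0.053], [236.0, 278.0])]
side [0.014 1.029 0.713] 393.9852867963551 -0.02952
[... 274 characters left out ...]
47.0, 279.0])]
block_center [(0.92, [0.44, 0.004, 0.046], [294.0, 253.0])]
tin_center [(0.77, [0.414, 0.264, 0.028], [265.0, 307.0])]
roll_center [(0.87, [0.598, -0.092, 0.02], [264.0, 237.0]), (0.47, [0.545, 0.194, 0.045], [236.0, 275.0])]
tube_center [(0.64, [0.662, 0.15, 0.025], [212.0, 264.0])]
striker [(0.48, [0.552, 0.167, 0.076], [238.0, 261.0])]
sear [(0.72, [0.553, 0.165, 0.073], [238.0, 262.0]), (0.64, [0.495, 0.213, 0.059], [248.0, 279.0])]
wrist [ 0.169 -0.529  0.373] 290.8534693308768 -0.0169186532251896
stamp []
back_stop []
anvil []
paddle []
trip_pad []
block_center [(0.42, [0.439, -0.073, 0.006], [437.0, 377.0])]
tin_center []
roll_center []
tube_center []
striker []
sear []
```

Run:
```python
import cv2
for n in ['scene','side']:
    i=cv2.imread(f'pics/{n}0.png')[170:340,150:340]
    cv2.imwrite(f'pics/{n}0c.png',cv2.resize(i,None,fx=4,fy=3.5,interpolation=cv2.INTER_CUBIC)[:600,:800])
```

```text
(no output)
```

View pics/scene0.png

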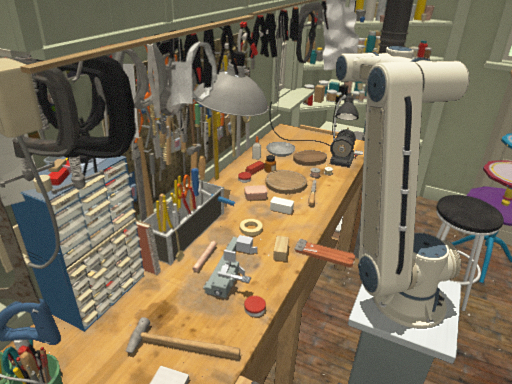

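View pics/scene0c.png

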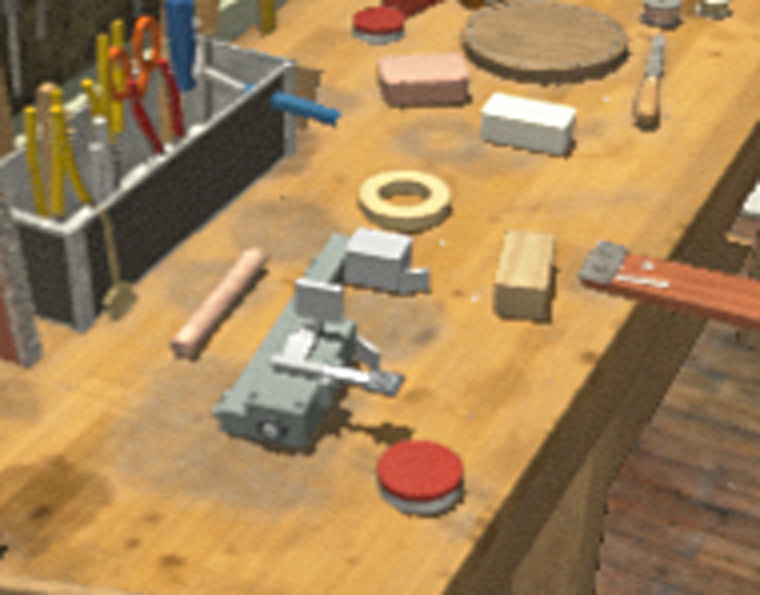

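View pics/side0c.png

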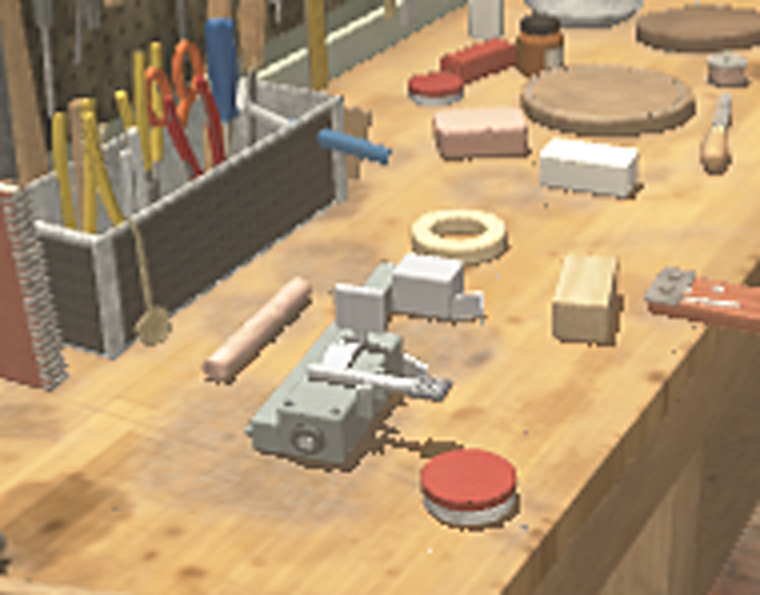

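View pics/wrist0.png

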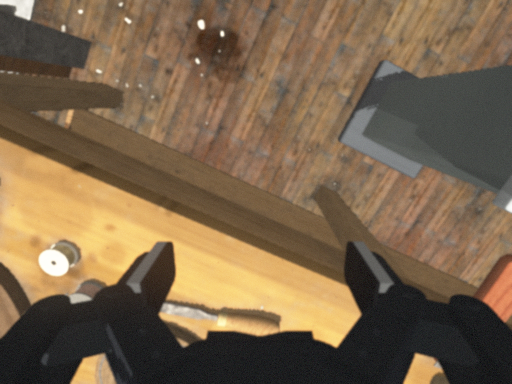

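The beech block is near pixel (278,248) in the scene picture, next to the stamp. The white look-alike is at (281,206), the tin at (255,305), the roll at (250,227) and the tube at (204,257). Stamp +y points roughly along world +y, towards the camera. Before moving I'll locate the lamp.

Run:
```python
from h import *
for n in ['scene','side']:
    p=shot(n)
    print(n,[(d['conf'],w(p,d['point']).round(3)) for d in eyes.boxes_of('lamp_rim',p)[:3]])
    if n=='scene':
        for uv in [(197,104),(267,106),(232,114)]: print(ray(p,*uv,.46).round(3))
```

```text
Traceback (most recent call last):
ValueError: it knows: anvil, back_stop, block_center, paddle, roll_center, sear, stamp, striker, tin_center, trip_pad, tube_center
```

View pics/side0.png

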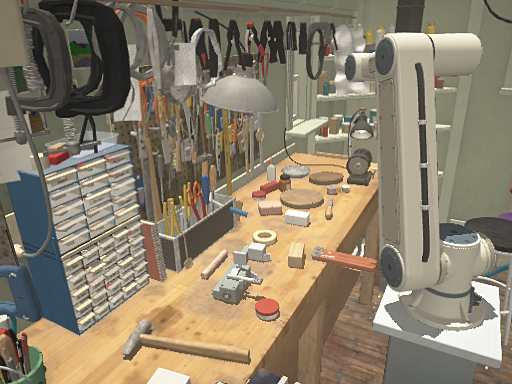

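Run:
```python
from h import *
from scipy.optimize import least_squares
p=shot('scene')
q=shot('side')
for uv in [(197,104),(267,106),(232,114)]: print(ray(p,*uv,.46).round(3))
for uv in [(203,101),(277,108),(240,113)]: print(ray(q,*uv,.46).round(3))
# fit: project circle center c, match left/right/bottom extremes
def f(c):
    r=[]
    for P,e in ((p,(197,267,115)),(q,(203,277,113))):
        C=np.array([proj(P,[c[0]+.131*np.cos(a),c[1]+.131*np.sin(a),.46]) for a in np.linspace(0,6.28,73)])
        r+=[C[:,0].min()-e[0],C[:,0].max()-e[1],C[:,1].max()-e[2]]
    return r
s=least_squares(f,[.6,0]);print(s.x,s.fun)
```

```text
[ 0.829 -0.104  0.46 ]
[ 0.607 -0.209  0.46 ]
[ 0.674 -0.077  0.46 ]
[ 0.964 -0.274  0.46 ]
[ 0.621 -0.245  0.46 ]
[ 0.697 -0.113  0.46 ]
[ 0.74186296 -0.19537501] [-2.13959209  0.83458776 -1.56023714  1.18018787  0.21265506  2.17923076]
```

Request:
play_rows --rows '[[1, [1.25, 3.8, 0.3], 3.5], [1, [1.25, 3.8, 0.3], 3.5], [1, [1.25, 3.8, 0.3], 3.5], [1, [1.25, 3.8, 0.3], 3.5], [1, [1.25, 3.8, 0.3], 3.5], [1, [1.25, 3.8, 0.3], 3.5], [1, [1.25, 3.8, 0.3], 3.5], [1, [1.25, 3.8, 0.3], 3.5], [1, [1.25, 3.8, 0.3], 3.5], [1, [1.25, 3.8, 0.3], 3.5], [1, [1.25, 3.8, 0.3], 3.5], [1, [1.25, 3.8, 0.3], 3.5], [1, [1.25, 3.8, 0.3], 3.5], [1, [1.25, 3.8, 0.3], 3.5], [1, [1.25, 3.8, 0.3], 3.5], [1, [1.25, 3.8, 0.3], 3.5], [1, [1.25, 3.8, 0.3], 3.5], [1, [1.25, 3.8, 0.3], 3.5], [0, [0, 0, 0], 0], [0, [0, 0, 0], 0]]'

```text
t: 3.62
position: [0.4609, 0.1888, 0.2954]
tcp_rot: [[-0.026, -1.0, -0.001], [-1.0, 0.026, -0.001], [0.001, 0.001, -1.0]]
wrist_force: [-0.1, 0.0, 0.1]
grip_width: 0.0639
```

Run:
```python
from h import *
s=manip.read_state()
print(s['t'],s['position'],s['tcp_rot'].round(3),s['grip_width'],s['qpos'])
p=shot('wrist','w1.png'); print(p['world_from_camera'].round(3))
for t in ['stamp','back_stop','anvil','paddle','trip_pad','block_center','tin_center','roll_center','tube_center']:
        print(t,[(round(d['conf'],2),w(p,d['point']).round(3).tolist(),proj(p,w(p,d['point'])).round().tolist()) for d in eyes.boxes_of(t,p)[:3]])
cv2.imwrite('pics/w1b.png',cv2.resize(p['img'],(800,600),interpolation=cv2.INTER_CUBIC))
```

```text
3.6167 [0.46085989 0.18875554 0.29537139] [[-0.026 -1.    -0.001]
 [-1.     0.026 -0.001]
 [ 0.001  0.001 -1.   ]] 0.06387001581870592 [ 7.03858323e-01  1.41966922e-01  9.91133717e-02 -1.31337829e-04
 -1.52968746e+00 -7.29907433e-01]
[[-1.     0.025  0.007  0.46 ]
 [ 0.026  0.956  0.291  0.115]
 [ 0.     0.291 -0.957  0.426]
 [ 0.     0.     0.     1.   ]]
stamp [(0.77, [0.565, 0.14, 0.04], [179.0, 125.0]), (0.43, [0.551, 0.158, 0.053], [188.0, 139.0]), (0.26, [0.49, 0.21, 0.054], [239.0, 179.0])]
back_stop [(0.6, [0.564, 0.144, 0.046], [179.0, 129.0])]
anvil [(0.78, [0.567, 0.141, 0.041], [177.0, 126.0])]
paddle [(0.64, [0.553, 0.159, 0.054], [187.0, 141.0])]
trip_pad [(0.7, [0.55, 0.159, 0.051], [190.0, 140.0]), (0.67, [0.487, 0.211, 0.056], [241.0, 180.0])]
block_center [(0.94, [0.446, 0.008, 0.036], [269.0, 8.0])]
tin_center [(0.96, [0.414, 0.252, 0.022], [293.0, 199.0])]
roll_center []
tube_center [(0.98, [0.665, 0.119, 0.018], [109.0, 110.0])]
```

View pics/w1b.png

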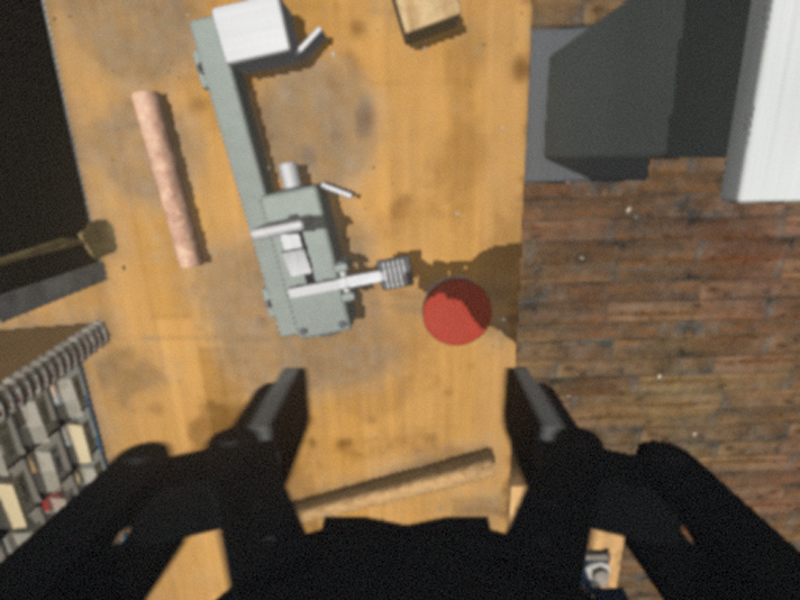

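Run:
```python
import cv2
i=cv2.imread('pics/w1.png')[0:225,115:280]
cv2.imwrite('pics/w1z.png',cv2.resize(i[80:225],None,fx=4.8,fy=4,interpolation=cv2.INTER_CUBIC))
cv2.imwrite('pics/w1y.png',cv2.resize(i[0:100],None,fx=4.8,fy=4.8,interpolation=cv2.INTER_CUBIC))
```

```text
(no output)
```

View pics/w1z.png

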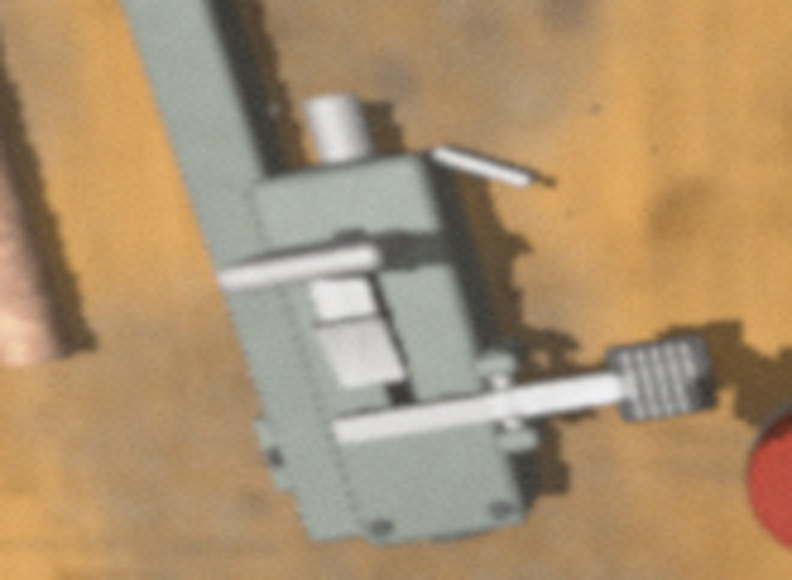

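View pics/w1y.png

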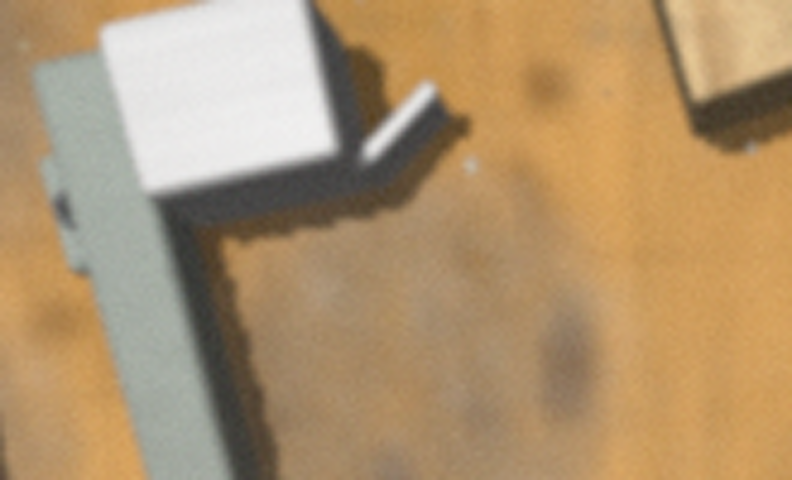

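```bash
cat > fit.py <<'E'
from h import *
from scipy.optimize import least_squares
F=[((-25,55,46),(204.6,118)),((25,55,46),(168.1,125.5)),((-25,185,46),(224,210)),((25,185,46),(191.7,215)),((-74,138,57),(252.9,174.5)),((20,80,102),(161.3,149.5)),((-20,80,102),(193.8,143.8))]
def Tm(c,P):
    P=np.array(P)/1000
    return np.array([c[0]+np.cos(c[2])*P[0]-np.sin(c[2])*P[1],c[1]+np.sin(c[2])*P[0]+np.cos(c[2])*P[1],P[2]])
def inv(c,X):
    d=np.array(X[:2])-c[:2]; return np.array([np.cos(c[2])*d[0]+np.sin(c[2])*d[1],-np.sin(c[2])*d[0]+np.cos(c[2])*d[1]])
E
python3 - <<'E'
from fit import *
p=shot('wrist')
f=lambda c:np.concatenate([proj(p,Tm(c,P))-uv for P,uv in F])
s=least_squares(f,[.57,.07,.2],loss='soft_l1');print(s.x,np.degrees(s.x[2]));print(f(s.x).reshape(-1,2).round(1))
c=s.x
for uv in [(185.4,31.3),(145.8,40.2)]: print('anvil corner in stamp',inv(c,ray(p,*uv,.044)).round(4))
print('die',inv(c,ray(p,115+335/4.8,80+95/4,.025)))
for P in [(0,0,0),(0,80,85),(-74,138,57),(22.5,0,15),(0,-45,22)]: print(P,Tm(c,P).round(4))
# block top corners
for t in ['scene','side']:
    q=shot(t)
    for P,uv in F: print(t,P,proj(q,Tm(c,P)).round(1))
    img=q['img'].copy()
    cr=[(-25,55,46),(25,55,46),(25,185,46),(-25,185,46),(-25,55,46)]
    pts=np.array([proj(q,Tm(c,P)) for P in cr]); pa=np.array([proj(q,Tm(c,P)) for P in [(20,80,102),(-20,80,102),(-20,80,60),(20,80,60)]])
    x0,y0=180,220;S=6
    z=cv2.resize(img[y0:y0+95,x0:x0+130],None,fx=S,fy=S,interpolation=cv2.INTER_CUBIC)
    for a,col in((pts,(0,0,255)),(pa,(255,0,0))): cv2.polylines(z,[((a-[x0,y0]+.5)*S).astype(np.int32)],False,col,1)
    t2=proj(q,Tm(c,(-74,138,57)));cv2.circle(z,tuple(((t2-[x0,y0]+.5)*S).astype(int)),4,(0,255,0),-1)
    cv2.imwrite(f'pics/{t}_ov.png',z)
    d=eyes.boxes_of('block_center',q); print([(x['conf'],w(q,x['point']).round(3)) for x in d])
E
```

```text
[0.56378105 0.07827104 0.14870723] 8.520296870767485
[[-0.6 -0.8]
 [-1.9 -1.1]
 [ 1.4  1.2]
 [-0.9  2. ]
 [ 0.6  0.5]
 [-0.3  0.1]
 [ 1.8 -0.5]]
anvil corner in stamp [-0.0256 -0.0458]
anvil corner in stamp [ 0.0236 -0.0451]
die [0.00023125 0.03376205]
(0, 0, 0) [0.5638 0.0783 0.    ]
(0, 80, 85) [0.5519 0.1574 0.085 ]
(-74, 138, 57) [0.4702 0.2038 0.057 ]
(22.5, 0, 15) [0.586  0.0816 0.015 ]
(0, -45, 22) [0.5704 0.0338 0.022 ]
scene (-25, 55, 46) [239.9 260.2]
scene (25, 55, 46) [225.8 256.8]
scene (-25, 185, 46) [225.6 286.8]
scene (25, 185, 46) [210.4 282.9]
scene (-74, 138, 57) [245.9 277.7]
scene (20, 80, 102) [224.2 248.5]
scene (-20, 80, 102) [235.9 251.2]
[(0.64, array([ 0.444, -0.003,  0.043])), (0.53, array([ 0.549, -0.265,  0.031]))]
side (-25, 55, 46) [251.  265.4]
side (25, 55, 46) [235.9 262.7]
side (-25, 185, 46) [234.7 289.7]
side (25, 185, 46) [218.4 286.3]
side (-74, 138, 57) [256.8 280.3]
side (20, 80, 102) [233.6 251.3]
side (-20, 80, 102) [246.  253.4]
[(0.89, array([ 0.549, -0.266,  0.037])), (0.76, array([0.44 , 0.005, 0.045]))]
```

View pics/scene_ov.png

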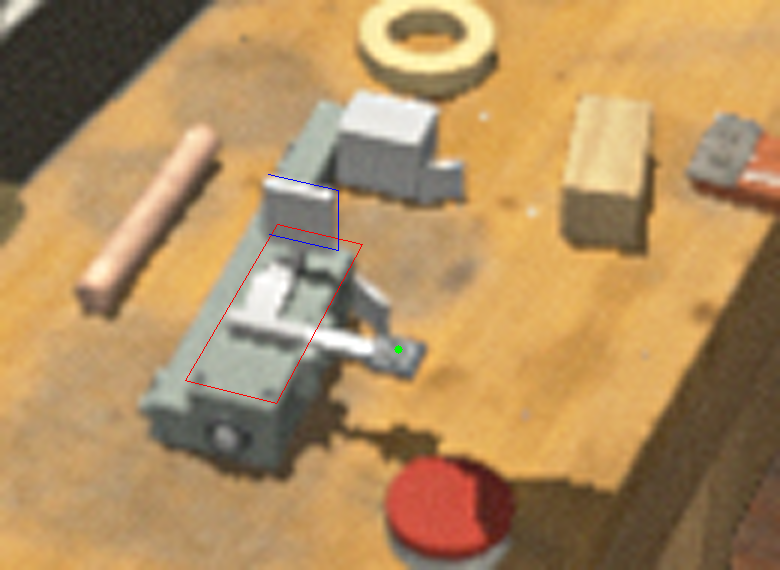

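The overlay agrees with the picture within a few mm. The paddle top is at (300,185) in the crop and the trip pad at (400,355). Next I'll move the closed fingers to the anvil side of the paddle.

Request:
play_rows --rows '[[0, [2.4, -1.65, -2.5], 2.5], [0, [2.4, -1.65, -2.5], 2.5], [0, [2.4, -1.65, -2.5], 2.5], [0, [2.4, -1.65, -2.5], 2.5], [0, [0, 0, -2.8], 0], [0, [0, 0, -2.8], 0], [0, [0, 0, -2.8], 0], [0, [0, 0, -2.8], 0], [0, [0, 0, 0], 0]]'

```text
t: 5.12
position: [0.5529, 0.1198, 0.0783]
tcp_rot: [[0.144, -0.989, -0.011], [-0.99, -0.144, -0.003], [0.002, 0.011, -1.0]]
wrist_force: [-0.5, -0.7, -0.2]
grip_width: 0.0
```

Run:
```python
from h import *
p=shot('scene'); q=shot('side')
a=[cv2.resize(x['img'][190:300,180:310],None,fx=3,fy=5,interpolation=cv2.INTER_CUBIC) for x in (p,q)]
cv2.imwrite('pics/push0.png',np.hstack(a))
```

```text
(no output)
```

View pics/push0.png

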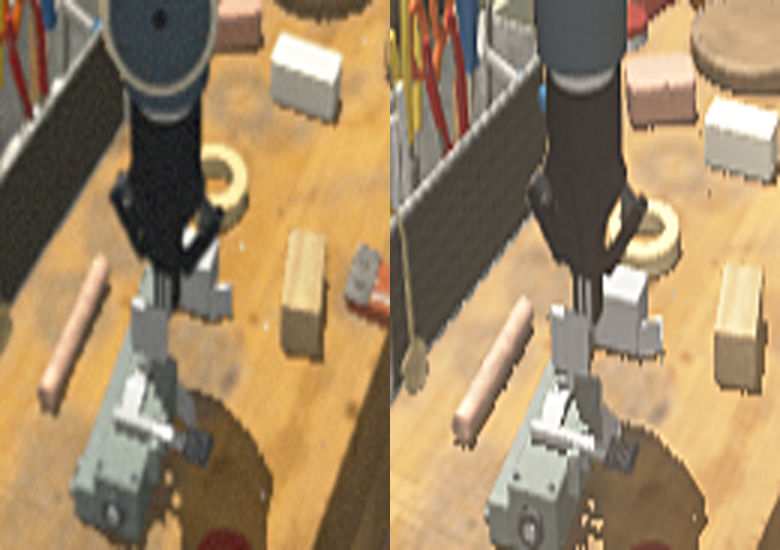

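Request:
play_rows --rows '[[0, [0.05, 1.0, 0.2], 0], [0, [0.05, 1.0, 0], 0], [0, [-0.15, 1.0, 0], 0], [0, [-0.15, 1.0, 0], 0], [0, [-0.15, 1.0, 0], 0], [0, [0, 0, 0], 0]]'

```text
t: 5.72
position: [0.5545, 0.1718, 0.0886]
tcp_rot: [[0.148, -0.989, 0.004], [-0.989, -0.148, -0.002], [0.003, -0.004, -1.0]]
wrist_force: [2.6, -8.4, 4.4]
grip_width: -0.0004
```

Request:
play_rows --rows '[[0, [-0.1, 0.7, -0.2], 0], [0, [-0.1, 0.6, 0], 0], [0, [0, 0, 0], 0]]'

```text
t: 5.97
position: [0.5523, 0.1834, 0.0866]
tcp_rot: [[0.147, -0.989, 0.003], [-0.989, -0.147, -0.003], [0.004, -0.003, -1.0]]
wrist_force: [1.8, -9.9, 6.4]
grip_width: -0.0001
```

Request:
play_rows --rows '[[0, [0, 0.3, 0], 0], [0, [0, 0, 0], 0]]'

```text
t: 6.13
position: [0.5519, 0.1857, 0.0866]
tcp_rot: [[0.147, -0.989, 0.002], [-0.989, -0.147, -0.004], [0.004, -0.002, -1.0]]
wrist_force: [0.8, -10.3, 7.4]
grip_width: 0.0002
```

Request:
play_rows --rows '[[0, [0, 0.2, 0], 0], [0, [0, 0, 0], 0]]'

```text
t: 6.3
position: [0.5517, 0.1871, 0.0865]
tcp_rot: [[0.147, -0.989, 0.002], [-0.989, -0.147, -0.005], [0.005, -0.001, -1.0]]
wrist_force: [0.8, -12.3, 8.3]
grip_width: 0.0003
```

Request:
play_rows --rows '[[0, [0, 0.2, 0], 0], [0, [0, 0, 0], 0]]'

```text
t: 6.47
position: [0.5514, 0.1889, 0.0865]
tcp_rot: [[0.147, -0.989, 0.001], [-0.989, -0.147, -0.005], [0.005, -0.0, -1.0]]
wrist_force: [-0.3, -12.3, 8.7]
grip_width: 0.0001
```

Request:
play_rows --rows '[[0, [0, 0.2, 0], 0], [0, [0, 0, 0], 0]]'

```text
t: 6.63
position: [0.5512, 0.1906, 0.0864]
tcp_rot: [[0.147, -0.989, 0.0], [-0.989, -0.147, -0.006], [0.006, 0.0, -1.0]]
wrist_force: [-1.1, -13.7, 8.4]
grip_width: 0.0003
```

Run:
```python
from h import *
p=shot('scene'); q=shot('side')
a=[cv2.resize(x['img'][190:300,180:310],None,fx=3,fy=5,interpolation=cv2.INTER_CUBIC) for x in (p,q)]
cv2.imwrite('pics/push1.png',np.hstack(a))
```

```text
(no output)
```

View pics/push1.png

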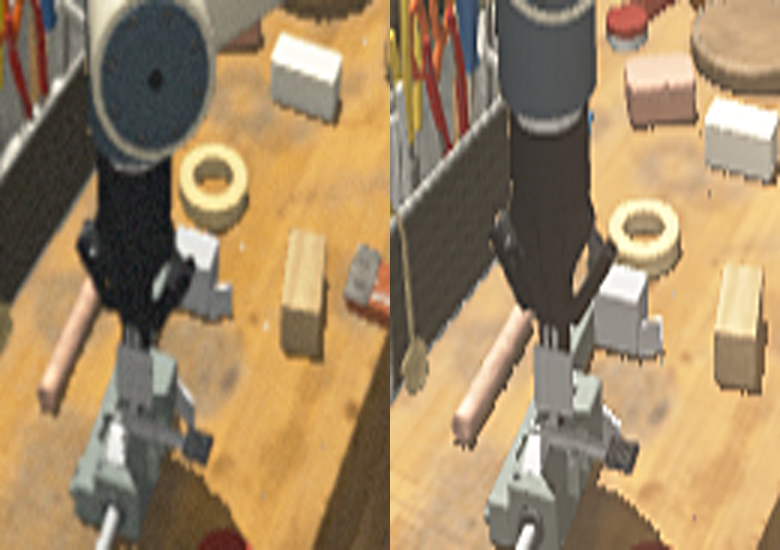

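The paddle has moved back and the die's rear rod sticks out of the housing at (110,520). I'll push a little more and then back off.

Request:
play_rows --rows '[[0, [0, 0.2, 0], 0], [0, [0, 0, 0], 0]]'

```text
t: 6.9
position: [0.551, 0.1918, 0.0864]
tcp_rot: [[0.147, -0.989, -0.0], [-0.989, -0.147, -0.007], [0.007, 0.001, -1.0]]
wrist_force: [-2.0, -15.3, 9.9]
grip_width: 0.0
```

Request:
play_rows --rows '[[0, [0, -0.3, 0], 0], [0, [0, -0.3, 0], 0], [0, [0.05, -0.3, 0], 0], [0, [0, 0, 0], 0]]'

```text
t: 7.23
position: [0.552, 0.1856, 0.0856]
tcp_rot: [[0.146, -0.989, 0.001], [-0.989, -0.146, -0.001], [0.001, -0.001, -1.0]]
wrist_force: [0.2, -6.8, 5.2]
grip_width: -0.0003
```

Request:
play_rows --rows '[[0, [0.05, -0.5, 0], 0], [0, [0, 0, 0], 0]]'

```text
t: 7.4
position: [0.5521, 0.1817, 0.0845]
tcp_rot: [[0.146, -0.989, 0.0], [-0.989, -0.146, 0.001], [-0.001, -0.001, -1.0]]
wrist_force: [0.5, 0.2, 0.1]
grip_width: 0.0
```

Request:
play_rows --rows '[[0, [0.1, -1.0, 0], 0], [0, [0.1, -1.0, 0], 0], [0, [0, 0, 3.5], 0], [0, [-1, -2, 3.5], 0], [0, [-1, -2.5, 3.5], 0], [0, [-1, -2.5, 3.5], 0], [0.5, [-1, -2.5, 2], 0], [1, [0, 0, 0], 0], [1, [0, 0, 0], 0], [1, [0, 0, 0], 0]]'

```text
t: 8.23
position: [0.5149, 0.0688, 0.2397]
tcp_rot: [[0.145, -0.989, -0.001], [-0.989, -0.145, 0.001], [-0.001, 0.001, -1.0]]
wrist_force: [-0.7, 0.5, -1.0]
grip_width: 0.048
```

Run:
```python
from h import *
p=shot('wrist','w2.png'); print(p['world_from_camera'].round(3))
print(manip.read_state()['position'])
for t in ['back_stop','anvil','paddle','trip_pad','block_center']:
        print(t,[(round(d['conf'],2),w(p,d['point']).round(3).tolist(),proj(p,w(p,d['point'])).round().tolist()) for d in eyes.boxes_of(t,p)[:3]])
cv2.imwrite('pics/w2b.png',cv2.resize(p['img'],(800,600),interpolation=cv2.INTER_CUBIC))
```

```text
[[-0.989 -0.139 -0.042  0.527]
 [-0.145  0.946  0.29  -0.005]
 [-0.     0.293 -0.956  0.37 ]
 [ 0.     0.     0.     1.   ]]
[0.51486193 0.06900931 0.23903293]
back_stop [(0.56, [0.562, 0.133, 0.045], [214.0, 216.0])]
anvil [(0.87, [0.565, 0.138, 0.04], [212.0, 218.0])]
paddle [(0.98, [0.536, 0.193, 0.078], [227.0, 278.0])]
trip_pad [(0.82, [0.482, 0.209, 0.054], [270.0, 282.0])]
block_center [(0.72, [0.455, -0.027, 0.035], [327.0, 91.0])]
```

View pics/w2b.png

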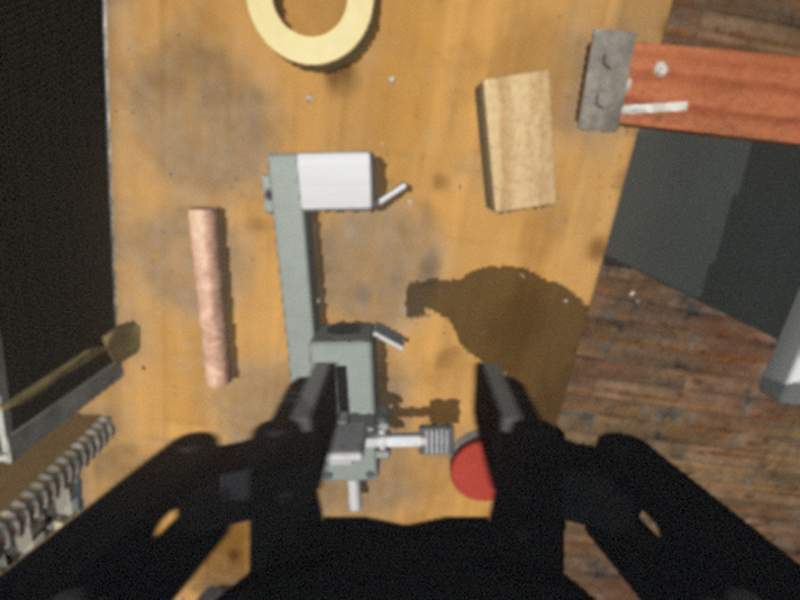

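Run:
```python
import cv2
i=cv2.imread('pics/w2.png')
cv2.imwrite('pics/w2z.png',cv2.resize(i[85:245,160:300],None,fx=5,fy=3.75,interpolation=cv2.INTER_CUBIC))
cv2.imwrite('pics/w2y.png',cv2.resize(i[35:145,290:370],None,fx=5,fy=5,interpolation=cv2.INTER_CUBIC))
```

```text
(no output)
```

View pics/w2z.png

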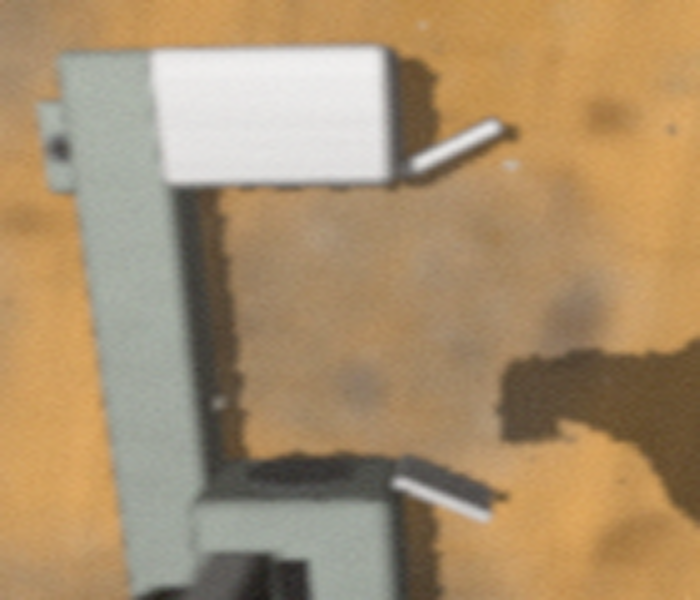

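View pics/w2y.png

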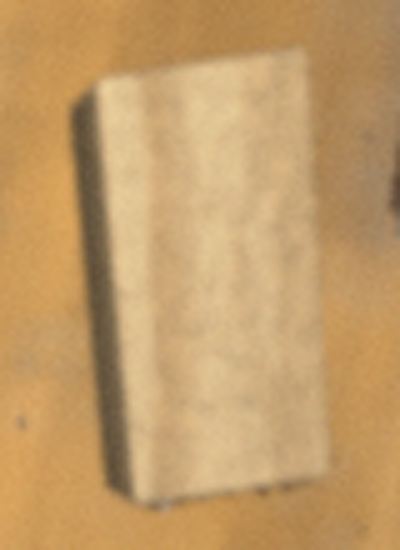

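```bash
cat >> fit.py <<'E'
def blockfit(p,cs,z=.040,w=.045,l=.090):
    # cs: pixel corners of top; order (-x,-y),(+x,-y),(-x,+y),(+x,+y) any consistent
    g=[ray(p,*c,z)[:2] for c in cs]
    return g
E
python3 - <<'E'
from fit import *
p2=shot('wrist')
import pickle
T1=np.array([[-1,.025,.007,.460],[.026,.956,.291,.115],[0,.291,-.957,.426],[0,0,0,1.]])
p1=dict(p2); p1['world_from_camera']=T1
G=[((-25,55,46),(238,218.3)),((25,55,46),(200,219.1))]
def f(c,full=False):
    r=[]
    for P,uv in F:
        if not full and P in [(25,185,46)]: pass
        r.append(proj(p1,Tm(c,P))-uv)
    for P,uv in G: r.append(proj(p2,Tm(c,P))-uv)
    for uv,y in [((237.6,134.1),-45),((193.6,134.6),-45),((237.6,97.8),-85),((190,98.3),-85)]:
        s=inv(c,ray(p2,*uv,.044))*1000; r.append([(s[1]-y)/1.2,0])
    for uv,x in [((198,170.3),22.5),((201,213),22.5),((172.4,99.7),46.5),((186,242.3),46.5)]:
        s=inv(c,ray(p2,*uv,.030))*1000; r.append([(s[0]-x)/1.2,0])
    for uv in [(237.6,134.1),(237.6,97.8)]: r.append([(inv(c,ray(p2,*uv,.044))[0]*1000+c[3])/1.2,0])
    return np.concatenate(r)
s=least_squares(f,[.57,.07,.2,25],loss='soft_l1');c=s.x;print(c,np.degrees(c[2]));print(f(c).reshape(-1,2).round(1).tolist())
np.save('stamp.npy',c)
for P in [(0,0,0),(0,80,85),(-74,138,57),(22.5,0,15)]: print(P,Tm(c,P).round(4))
g=np.array(blockfit(p2,[(309.6,52),(350.6,45),(318,135),(355.4,129)]));print(g.round(4))
print('len',[np.linalg.norm(g[a]-g[b]).round(4) for a,b in((0,1),(2,3),(0,2),(1,3))])
b=g.mean(0);v=(g[2]+g[3]-g[0]-g[1]);print('block',b,'yaw of y',np.degrees(np.arctan2(v[1],v[0]))-90)
v=(g[0]-g[1]);print('yaw x',np.degrees(np.arctan2(v[1],v[0])))
print('block in stamp',inv(c,b))
E
```

```text
[ 0.56483443  0.08149644  0.16001866 27.1495596 ] 9.168393661068585
[[-1.1, -0.5], [-2.5, -0.5], [1.7, 1.7], [-0.6, 2.8], [0.7, 0.6], [-0.7, 0.9], [1.4, -0.1], [1.1, 0.3], [-2.4, -0.0], [0.1, 0.0], [-0.0, 0.0], [1.4, 0.0], [1.2, 0.0], [0.8, 0.0], [1.1, 0.0], [-0.2, 0.0], [-0.3, 0.0], [0.5, 0.0], [-0.5, 0.0]]
(0, 0, 0) [0.5648 0.0815 0.    ]
(0, 80, 85) [0.5521 0.1605 0.085 ]
(-74, 138, 57) [0.4698 0.2059 0.057 ]
(22.5, 0, 15) [0.587  0.0851 0.015 ]
[[ 0.4826 -0.0614]
 [ 0.4419 -0.0744]
 [ 0.4566  0.0211]
 [ 0.4166  0.0084]]
len [np.float64(0.0427), np.float64(0.042), np.float64(0.0866), np.float64(0.0866)]
block [ 0.44942254 -0.02657793] yaw of y 17.224869724250652
yaw x 17.619999584079707
block in stamp [-0.13115762 -0.0883043 ]
```

The striker stays cocked: the die is inside the housing and the paddle is back. The block is at about (0.449,-0.027) with a yaw of 17.4°. Now I'll go over it.

Request:
play_rows --rows '[[1, [-2.2, -3.2, -3.0], 3], [1, [-2.2, -3.2, -3.0], 3], [1, [-2.15, -3.2, -3.0], 3], [1, [0, 0, -2.0], 0], [1, [0, 0, 0], 0], [1, [0, 0, 0], 0]]'

```text
t: 9.08
position: [0.4596, -0.0129, 0.1438]
tcp_rot: [[0.298, -0.954, -0.001], [-0.954, -0.298, -0.001], [0.001, 0.001, -1.0]]
wrist_force: [0.7, -0.1, 0.8]
grip_width: 0.0853
```

Run:
```python
from h import *
s=manip.read_state();print(s['position'],s['grip_width'],s['tcp_rot'].round(3).tolist())
p=shot('wrist','w3.png'); 
cv2.imwrite('pics/w3b.png',cv2.resize(p['img'],(800,600),interpolation=cv2.INTER_CUBIC))
```

```text
[ 0.45955541 -0.01289817  0.14375035] 0.08532524274143147 [[0.298, -0.954, -0.001], [-0.954, -0.298, -0.001], [0.001, 0.001, -1.0]]
```

View pics/w3b.png

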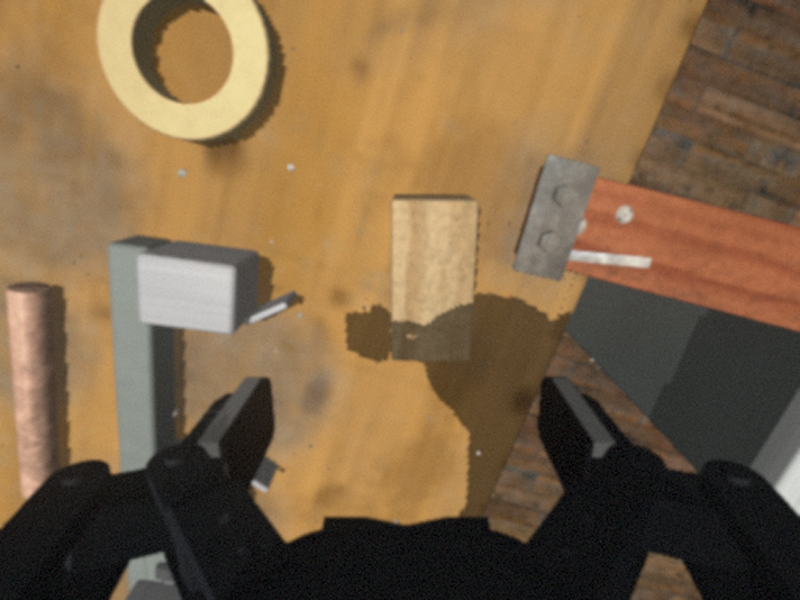

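Run:
```python
from fit import *
p=shot('wrist')
g=np.array(blockfit(p,[np.array(x)/1.5625 for x in [(391,200),(477,198),(392,359),(470,360)]]));print(g.round(4))
print('len',[np.linalg.norm(g[a]-g[b]).round(4) for a,b in((0,1),(2,3),(0,2),(1,3))])
b=g.mean(0);v=(g[2]+g[3]-g[0]-g[1]);print('block',b,'yaw of y',np.degrees(np.arctan2(v[1],v[0]))-90)
for t in ['scene','side']:
    q=shot(t);r=eyes.outline_of('block_center',q)
    for d in r[:2]:
        ys,xs=np.nonzero(d['region']);print(t,d['conf'],xs.min(),xs.max(),ys.min(),ys.max())
    C=[proj(q,[b[0]+sx*.0225*np.cos(.302)-sy*.045*np.sin(.302),b[1]+sx*.0225*np.sin(.302)+sy*.045*np.cos(.302),z]) for sx in(-1,1) for sy in (-1,1) for z in (0,.04)]
    C=np.array(C);print('pred',C.min(0),C.max(0))
```

```text
[[ 0.4852 -0.0622]
 [ 0.4438 -0.0763]
 [ 0.459   0.022 ]
 [ 0.4167  0.0094]]
len [np.float64(0.0438), np.float64(0.0441), np.float64(0.0882), np.float64(0.0898)]
block [ 0.45118278 -0.02679343] yaw of y 17.382639133326265
scene 0.8 272 288 236 260
pred [272.11944436 234.43153514] [287.91247537 260.48358279]
side 0.78 287 303 243 267
side 0.62 285 305 209 224
pred [286.27520692 242.63118989] [302.75692965 268.17738573]
```

Request:
play_rows --rows '[[1, [-0.8, -1.4, -2.5], 0], [1, [0, 0, -2.5], 0], [1, [0, 0, -2.5], 0], [1, [0, 0, -2.5], 0], [1, [0, 0, 0], 0], [1, [0, 0, 0], 0]]'

```text
t: 9.88
position: [0.4514, -0.0268, 0.0438]
tcp_rot: [[0.299, -0.954, -0.002], [-0.954, -0.299, -0.001], [0.0, 0.002, -1.0]]
wrist_force: [-0.2, 0.9, 0.9]
grip_width: 0.0853
```

Request:
play_rows --rows '[[1, [0, 0, -1.5], 0], [1, [0, 0, -1.4], 0], [0, [0, 0, 0], 0], [0, [0, 0, 0], 0], [0, [0, 0, 0], 0], [0, [0, 0, 0], 0], [0, [0, 0, 0], 0]]'

```text
t: 10.47
position: [0.4529, -0.0265, 0.0166]
tcp_rot: [[0.299, -0.954, 0.003], [-0.954, -0.299, 0.0], [0.001, -0.003, -1.0]]
wrist_force: [-1.8, 0.6, 5.8]
grip_width: 0.044
```

Request:
play_rows --rows '[[0, [0, 0, 0.8], 0], [0, [0, 0, 0.8], 0], [0, [0.3, 1.95, 0], -1.64], [0, [0.35, 1.95, 0], -1.64], [0, [0.35, 1.95, 0], -1.64], [0, [0.35, 1.95, 0], -1.64], [0, [0.35, 1.95, 0], -1.64], [0, [0, 0, 0], 0], [0, [0, 0, 0], 0]]'

```text
t: 11.22
position: [0.4691, 0.0716, 0.0317]
tcp_rot: [[0.161, -0.987, 0.001], [-0.987, -0.161, 0.0], [-0.0, -0.001, -1.0]]
wrist_force: [-0.0, -1.5, -1.7]
grip_width: 0.044
```

Run:
```python
from h import *
s=manip.read_state();print(s['position'],s['grip_width'],s['tcp_rot'].round(3).tolist())
p=shot('wrist','w4.png'); 
cv2.imwrite('pics/w4b.png',cv2.resize(p['img'],(800,600),interpolation=cv2.INTER_CUBIC))
q=shot('side');cv2.imwrite('pics/s4.png',cv2.resize(q['img'][190:310,190:330],None,fx=5,fy=5,interpolation=cv2.INTER_CUBIC))
```

```text
[0.46905361 0.07162339 0.03165027] 0.044018662989221725 [[0.161, -0.987, 0.001], [-0.987, -0.161, 0.0], [-0.0, -0.001, -1.0]]
```

View pics/w4b.png

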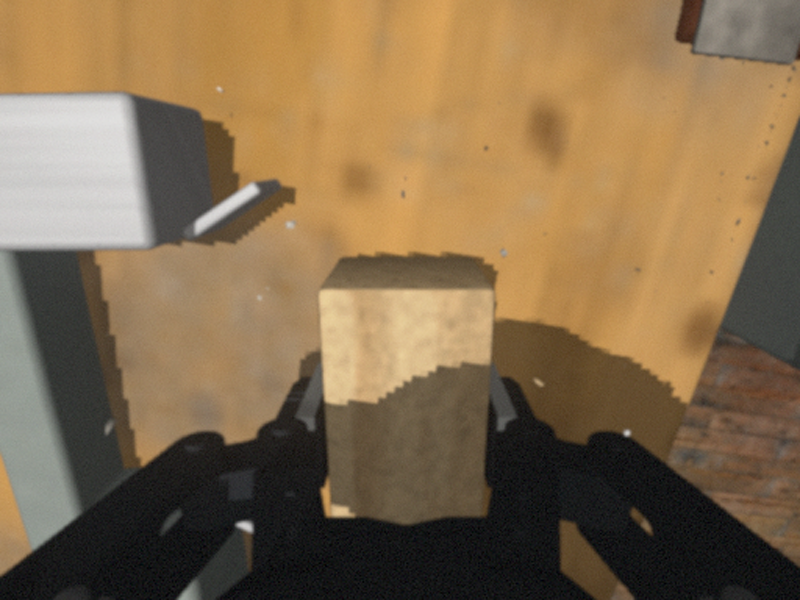

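View pics/s4.png

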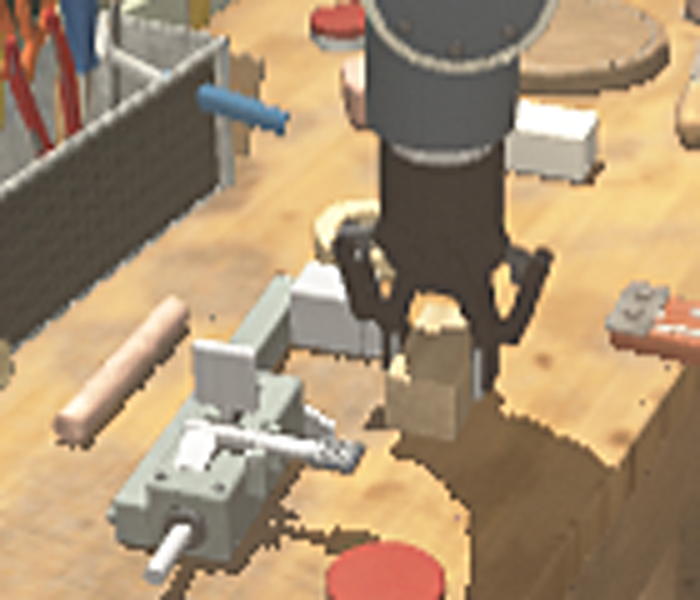

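Run:
```python
from fit import *
c=np.load('stamp.npy');p=shot('wrist')
for n,uv,z in [('anvil fr',(155,246),.044),('anvil fl',(3,249),.044),('blk l',(320,290),.055),('blk r',(494,290),.055),('blk bot l',(343,258),.015),('blk bot r',(494,260),.015),('leadin base',(190,233),.026),('leadin tip',(277,183),.026)]:
    print(n,(inv(c,ray(p,uv[0]/1.5625,uv[1]/1.5625,z))*1000).round(1))
s=manip.read_state();print((inv(c,s['position'])*1000).round(1))
```

```text
anvil fr [-29.9 -48.3]
anvil fl [ 11.4 -47.5]
blk l [-75.1 -39.4]
blk r [-117.7  -39.4]
blk bot l [-75.4 -38.9]
blk bot r [-125.2  -38.2]
leadin base [-31.1 -48.9]
leadin tip [-58.5 -63.4]
[-97.    4.2]
```

Request:
play_rows --rows '[[0, [1.85, 0.16, 0], 0], [0, [1.85, 0.16, 0], 0], [0, [0, 0, -0.5], 0], [0, [0, 0, 0], 0]]'

```text
t: 11.7
position: [0.5054, 0.0732, 0.025]
tcp_rot: [[0.158, -0.987, -0.001], [-0.987, -0.158, -0.0], [-0.0, 0.001, -1.0]]
wrist_force: [-1.0, 0.4, -2.0]
grip_width: 0.0443
```

Run:
```python
from fit import *
c=np.load('stamp.npy');p=shot('wrist')
cv2.imwrite('pics/w5b.png',cv2.resize(p['img'],(800,600),interpolation=cv2.INTER_CUBIC))
s=manip.read_state();print((inv(c,s['position'])*1000).round(1),s['position'])
```

```text
[-60.7   1.2] [0.50470345 0.07302056 0.02514107]
```

View pics/w5b.png

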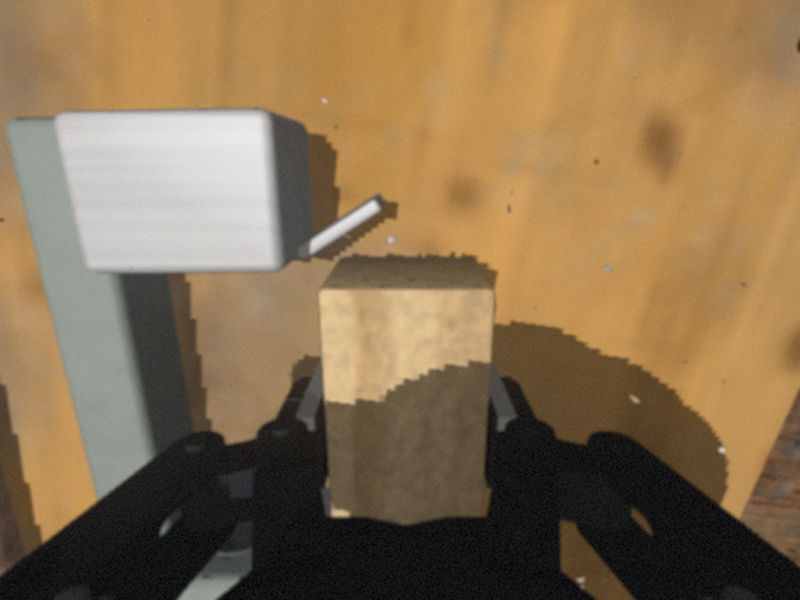

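Run:
```python
from fit import *
c=np.load('stamp.npy');p=shot('wrist')
for n,uv,z in [('anvil fr',(276,271),.044),('anvil fl',(90,271),.044),('anvil br',(268,110),.044),('anvil bl',(57,114),.044),('blk l',(320,290),.049),('blk r',(494,290),.049),('leadin base',(308,252),.026),('leadin tip',(380,201),.026),('spine in',(121,277),.03),('spine in2',(155,450),.03)]:
    print(n,(inv(c,ray(p,uv[0]/1.5625,uv[1]/1.5625,z))*1000).round(1))
```

```text
anvil fr [-27.1 -46.3]
anvil fl [ 20.5 -46.4]
anvil br [-28.4 -84.2]
anvil bl [ 20.8 -83.8]
blk l [-39.  -42.7]
blk r [-81.6 -42.6]
leadin base [-31.6 -47.6]
leadin tip [-52.8 -62.1]
spine in [ 21.9 -41.2]
spine in2 [21.6 16.7]
```

Request:
play_rows --rows '[[0, [1.1, 0.19, -0.3], 0], [0, [1.1, 0.19, -0.2], 0], [0, [1.05, 0.19, 0], 0], [0, [0, 0, -0.25], 0], [0, [0, 0, 0], 0]]'

```text
t: 12.22
position: [0.5373, 0.0793, 0.0178]
tcp_rot: [[0.159, -0.987, -0.001], [-0.987, -0.159, -0.0], [-0.0, 0.001, -1.0]]
wrist_force: [-0.3, 0.6, -1.3]
grip_width: 0.044
```

Run:
```python
from fit import *
c=np.load('stamp.npy');p=shot('wrist')
cv2.imwrite('pics/w6b.png',cv2.resize(p['img'],(800,600),interpolation=cv2.INTER_CUBIC))
s=manip.read_state();print((inv(c,s['position'])*1000).round(1),s['position'],s['wrist_force'])
q=shot('side');cv2.imwrite('pics/s6.png',cv2.resize(q['img'][190:310,190:330],None,fx=5,fy=5,interpolation=cv2.INTER_CUBIC))
```

```text
[-27.9   2.2] [0.53693034 0.07926889 0.01796231] [-0.73209143 -0.45963309 -0.7172095 ]
```

View pics/w6b.png

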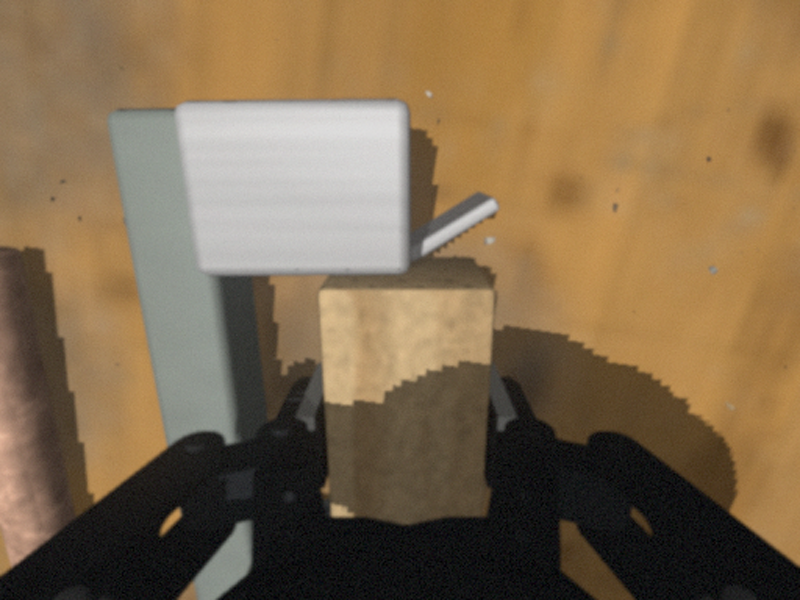

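View pics/s6.png

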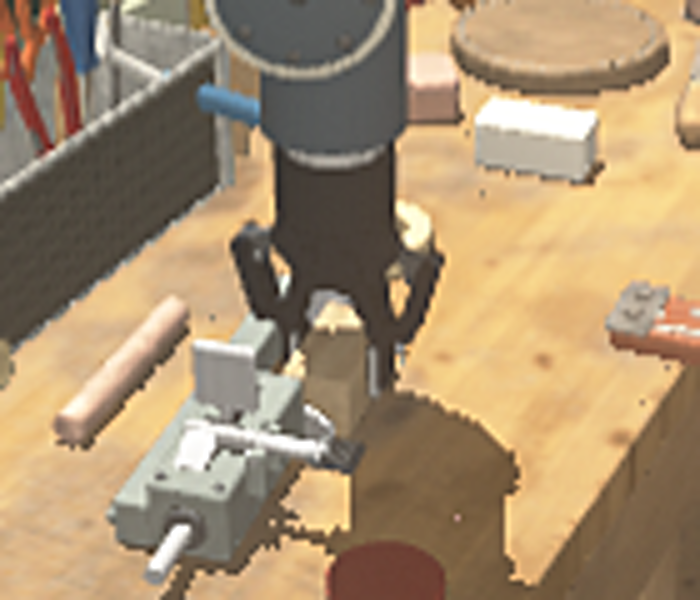

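Request:
play_rows --rows '[[0, [0, 0, -0.12], 0], [0.64, [0, 0, 0], 0], [0.64, [0, 0, 0], 0], [0.64, [0, 0, 0], 0], [0.64, [0, 0, 0], 0], [0.64, [0, 0, 2], 0], [0.64, [0, 0, 3], 0], [0.64, [0, 0, 3], 0], [0.64, [0, 0, 0], 0]]'

```text
t: 13.07
position: [0.5419, 0.0804, 0.1035]
tcp_rot: [[0.161, -0.987, 0.011], [-0.987, -0.161, 0.002], [-0.0, -0.011, -1.0]]
wrist_force: [1.4, 0.6, 0.1]
grip_width: 0.0547
```

Run:
```python
from fit import *
c=np.load('stamp.npy');p=shot('wrist')
cv2.imwrite('pics/w7b.png',cv2.resize(p['img'],(800,600),interpolation=cv2.INTER_CUBIC))
s=manip.read_state();print((inv(c,s['position'])*1000).round(1),s['position'],s['wrist_force'],s['grip_width'])
```

```text
[-24.2   2.8] [0.54047968 0.08040184 0.10076898] [-0.63309945  0.13549055 -0.36312368] 0.054535067572618404
```

View pics/w7b.png

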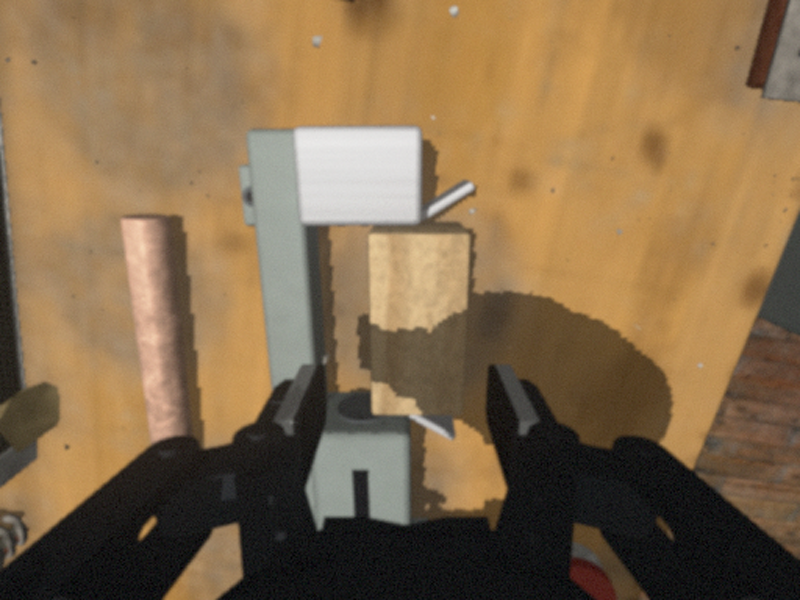

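Request:
play_rows --rows '[[0, [-2.6, -0.43, 0], 0], [0, [-2.55, -0.43, 0], 0], [0, [0, 0, 0], 0], [0, [0, 0, -2.5], 0], [0, [0, 0, -2.5], 0], [0, [0, 0, -2.0], 0], [0, [0, 0, 0], 0]]'

```text
t: 13.7
position: [0.4834, 0.0699, 0.023]
tcp_rot: [[0.158, -0.987, -0.008], [-0.987, -0.158, -0.003], [0.001, 0.008, -1.0]]
wrist_force: [-0.7, 0.5, -1.2]
grip_width: 0.0001
```

Run:
```python
from fit import *
c=np.load('stamp.npy');p=shot('wrist')
cv2.imwrite('pics/w8b.png',cv2.resize(p['img'],(800,600),interpolation=cv2.INTER_CUBIC))
s=manip.read_state();print((inv(c,s['position'])*1000).round(1),s['position'],s['wrist_force'],s['grip_width'])
```

```text
[-80.7   1.6] [0.4849224  0.07026505 0.02518777] [ 0.4605712  -1.1163693   0.02849233] 0.00017807755725003
```

View pics/w8b.png

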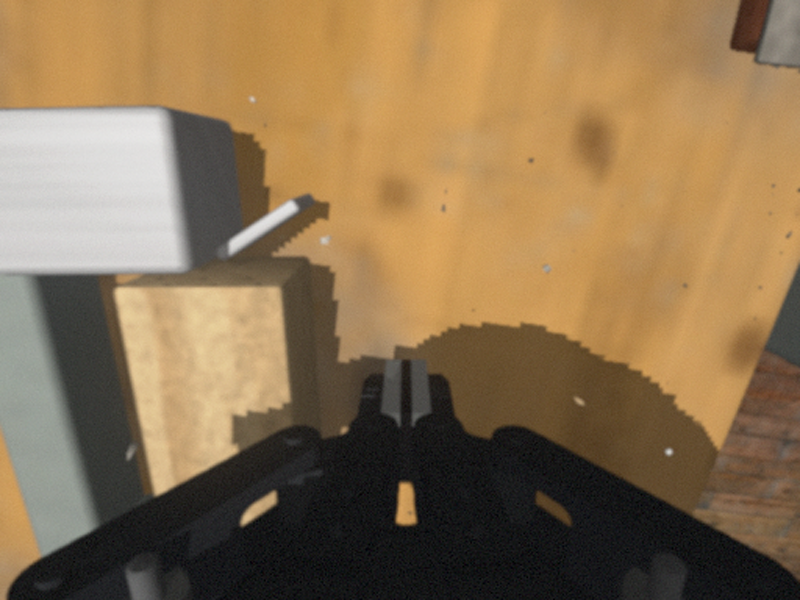

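Request:
play_rows --rows '[[0, [0.9, 0.2, 0.2], 0], [0, [0.9, 0.14, 0], 0], [0, [0.7, 0.11, 0], 0], [0, [0.7, 0.11, 0], 0], [0, [0, 0, 0], 0]]'

```text
t: 14.17
position: [0.5205, 0.0771, 0.0297]
tcp_rot: [[0.159, -0.987, 0.002], [-0.987, -0.159, 0.0], [-0.0, -0.002, -1.0]]
wrist_force: [-1.1, -0.1, -0.3]
grip_width: 0.0001
```

Run:
```python
from fit import *
c=np.load('stamp.npy');p=shot('wrist')
cv2.imwrite('pics/w9b.png',cv2.resize(p['img'],(800,600),interpolation=cv2.INTER_CUBIC))
s=manip.read_state();print((inv(c,s['position'])*1000).round(1),s['position'],s['wrist_force'],s['grip_width'])
```

```text
[-45.3   2.6] [0.51965178 0.0768769  0.02937576] [-0.62605971 -0.07876261 -0.28962063] 0.00021646434049262878
```

View pics/w9b.png

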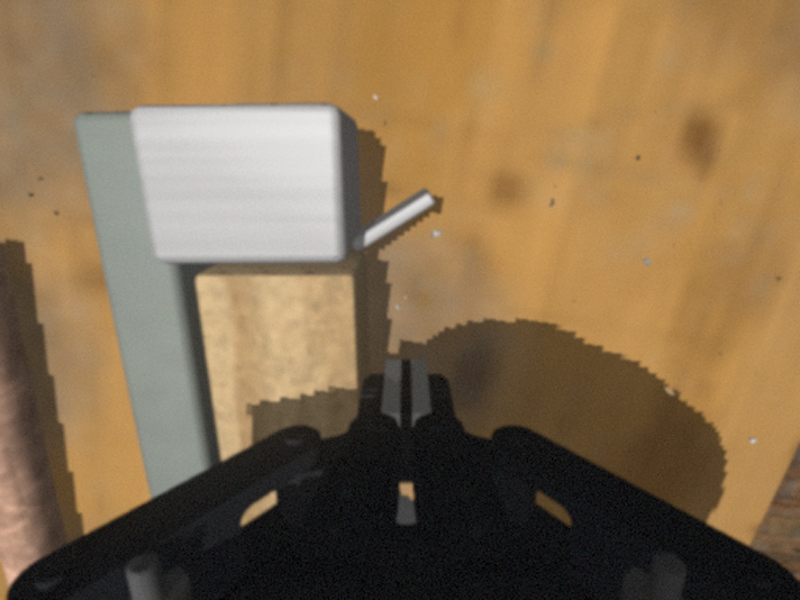

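Contact made and the block is sliding in square, about 8–10 mm short of the stop. I'll go on in small steps and watch the force.

Request:
play_rows --rows '[[0, [0.4, 0.06, 0], 0], [0, [0.3, 0.05, 0], 0], [0, [0, 0, 0], 0]]'

```text
t: 14.47
position: [0.526, 0.0778, 0.0291]
tcp_rot: [[0.159, -0.987, 0.0], [-0.987, -0.159, -0.0], [0.0, -0.0, -1.0]]
wrist_force: [0.0, 0.3, -0.2]
grip_width: 0.0003
```

Request:
play_rows --rows '[[0, [0.2, 0.03, 0], 0], [0, [0, 0, 0], 0]]'

```text
t: 14.63
position: [0.5277, 0.078, 0.0291]
tcp_rot: [[0.159, -0.987, -0.0], [-0.987, -0.159, -0.0], [0.0, 0.0, -1.0]]
wrist_force: [-0.5, -0.6, -0.7]
grip_width: 0.0
```

Request:
play_rows --rows '[[0, [0.2, 0.03, 0], 0], [0, [0, 0, 0], 0]]'

```text
t: 14.8
position: [0.5297, 0.0783, 0.0291]
tcp_rot: [[0.159, -0.987, -0.0], [-0.987, -0.159, -0.0], [0.0, 0.0, -1.0]]
wrist_force: [-0.6, -0.5, 0.0]
grip_width: 0.0002
```

Request:
play_rows --rows '[[0, [0.2, 0.03, 0], 0], [0, [0, 0, 0], 0]]'

```text
t: 14.97
position: [0.5299, 0.0781, 0.0288]
tcp_rot: [[0.159, -0.987, -0.004], [-0.987, -0.159, -0.001], [0.0, 0.004, -1.0]]
wrist_force: [-6.1, 0.0, 4.2]
grip_width: 0.0
```

Request:
play_rows --rows '[[0, [0.2, 0.03, 0], 0], [0, [0, 0, 0], 0]]'

```text
t: 15.13
position: [0.53, 0.078, 0.0284]
tcp_rot: [[0.158, -0.987, -0.007], [-0.987, -0.158, -0.002], [0.001, 0.008, -1.0]]
wrist_force: [-10.8, -0.5, 8.5]
grip_width: -0.0001
```

Request:
play_rows --rows '[[0, [0.1, 0.02, 0], 0], [0, [0, 0, 0], 0]]'

```text
t: 15.3
position: [0.5301, 0.078, 0.0284]
tcp_rot: [[0.158, -0.987, -0.009], [-0.987, -0.158, -0.002], [0.001, 0.009, -1.0]]
wrist_force: [-14.7, 0.3, 9.9]
grip_width: -0.0002
```

Run:
```python
from fit import *
c=np.load('stamp.npy');p=shot('wrist')
cv2.imwrite('pics/w10b.png',cv2.resize(p['img'],(800,600),interpolation=cv2.INTER_CUBIC))
s=manip.read_state();print((inv(c,s['position'])*1000).round(1),s['position'],s['wrist_force'],s['grip_width'])
```

```text
[-34.8   2.1] [0.53010597 0.0779807  0.02842546] [-14.97140154  -0.21446552  10.29529459] -0.0001065063710733609
```

View pics/w10b.png

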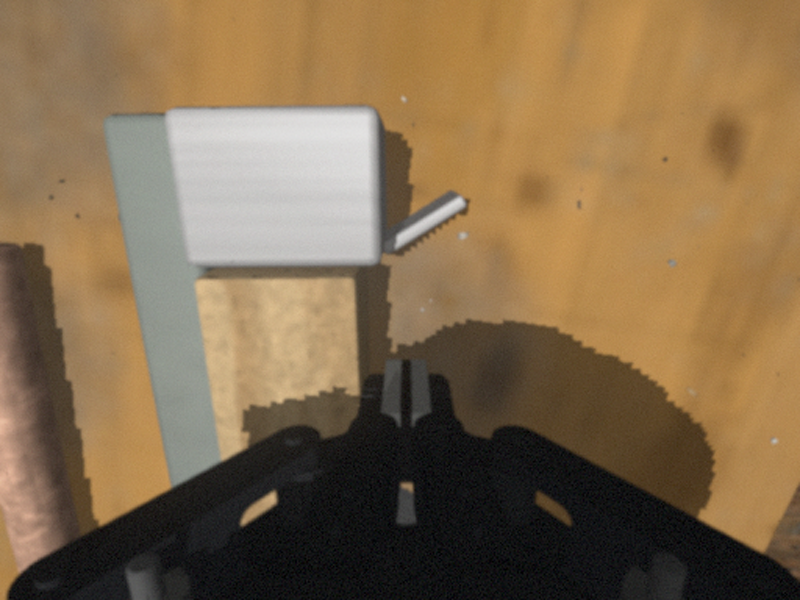

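Request:
play_rows --rows '[[0, [-0.4, -0.06, 0], 0], [0, [-1.0, -0.16, 0], 0], [0, [-1.5, -0.24, 0], 0], [0, [0, 0, 3], 0], [0, [0, 0, 4], 0], [0, [0, 0, 4], 0], [0, [0.5, 0, 4], 0], [0, [0.5, 0, 0], 0], [0, [0, 0, 0], 0]]'

```text
t: 16.1
position: [0.5182, 0.0753, 0.1822]
tcp_rot: [[0.159, -0.987, 0.007], [-0.987, -0.159, 0.003], [-0.002, -0.008, -1.0]]
wrist_force: [-0.9, 0.5, -0.3]
grip_width: 0.0001
```

Run:
```python
from fit import *
c=np.load('stamp.npy');p=shot('wrist','w11.png')
cv2.imwrite('pics/w11b.png',cv2.resize(p['img'],(800,600),interpolation=cv2.INTER_CUBIC))
s=manip.read_state();print((inv(c,s['position'])*1000).round(1),s['position'],s['wrist_force'],s['grip_width'])
```

```text
[-48.8   1.3] [0.51644867 0.07498922 0.17996626] [ 0.31120816 -0.82726677 -0.62024663] -0.00010535085733121271
```

View pics/w11b.png

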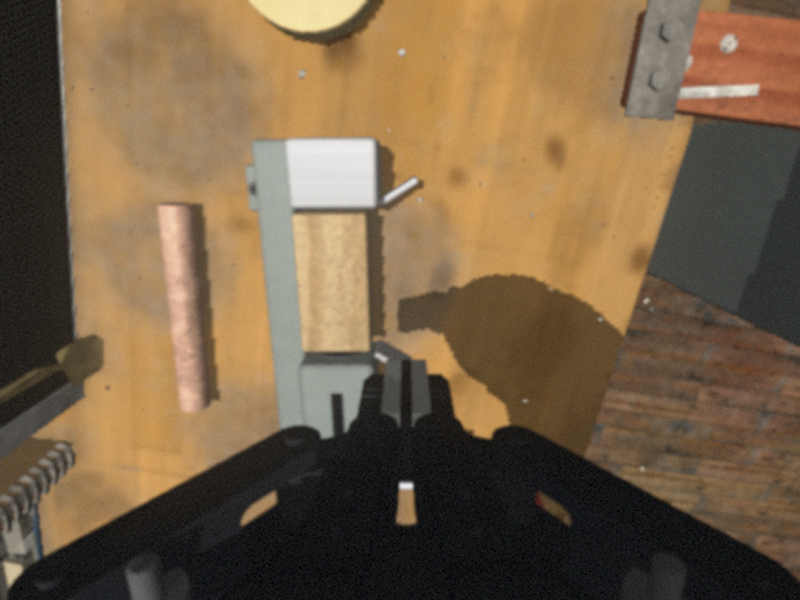

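Run:
```python
from fit import *
c=np.load('stamp.npy');p=shot('wrist')
T1=np.array([[-1,.025,.007,.460],[.026,.956,.291,.115],[0,.291,-.957,.426],[0,0,0,1.]])
T2=np.array([[-.989,-.139,-.042,.527],[-.145,.946,.29,-.005],[0,.293,-.956,.37],[0,0,0,1.]])
for T,uv in((T1,(252.9,174.5)),(T2,(437/1.5625,440/1.5625))):
    p['world_from_camera']=T; r=ray(p,*uv,.057); print(r.round(4),(inv(c,r)*1000).round(1))
for n in ('scene','side'):
    q=shot(n)
    for d in eyes.outline_of('trip_pad',q)[:2]:
        ys,xs=np.nonzero(d['region']);r=ray(q,xs.mean(),ys.mean(),.055);print(n,d['conf'],len(xs),r.round(4),(inv(c,r)*1000).round(1))
```

```text
[0.4707 0.2051 0.057 ] [-73.2 137. ]
[0.4711 0.2038 0.057 ] [-73.1 135.7]
side 0.42 145 [0.4932 0.2068 0.055 ] [-50.8 135.1]
```

Request:
play_rows --rows '[[0, [-1.2, 3.2, -1.5], 0], [0, [-1.2, 3.2, -1.5], 0], [0, [-1.2, 3.2, -1.5], 0], [0, [-1.2, 3.2, -1.5], 0], [0, [0, 0, 0], 0], [0, [0, 0, 0], 0]]'

```text
t: 16.9
position: [0.4663, 0.2033, 0.1177]
tcp_rot: [[0.163, -0.987, -0.002], [-0.987, -0.162, -0.002], [0.002, 0.003, -1.0]]
wrist_force: [-0.6, -0.0, 0.6]
grip_width: 0.0005
```

Run:
```python
from fit import *
c=np.load('stamp.npy')
s=manip.read_state();print((inv(c,s['position'])*1000).round(1),s['position'],s['wrist_force'],s['grip_width'])
a=[cv2.resize(shot(n)['img'][y:y+110,x:x+130],None,fx=3,fy=5,interpolation=cv2.INTER_CUBIC) for n,x,y in (('scene',180,200),('side',180,210))]
cv2.imwrite('pics/t1.png',np.hstack(a))
```

```text
[-77.9 136. ] [0.46628053 0.20333604 0.11766396] [-0.57968527 -0.03715692  0.62802158] 0.0005328610286132966
```

View pics/t1.png

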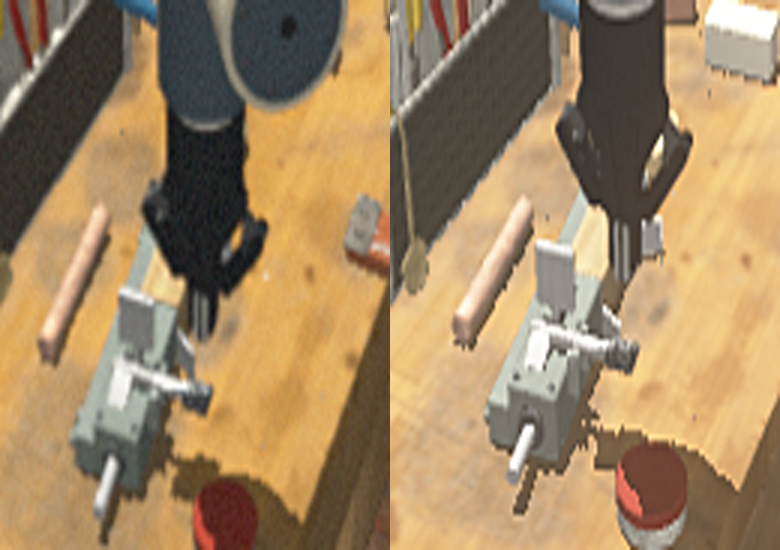

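Request:
play_rows --rows '[[0, [0.15, 0.05, -2.0], 0], [0, [0, 0, -1.9], 0], [0, [0, 0, 0], 0]]'

```text
t: 17.25
position: [0.4677, 0.2009, 0.0773]
tcp_rot: [[0.157, -0.988, -0.005], [-0.988, -0.157, -0.003], [0.002, 0.005, -1.0]]
wrist_force: [-0.9, -0.8, -0.2]
grip_width: -0.0
```

Request:
play_rows --rows '[[0, [0, 0, -0.5], 0], [0, [0, 0, -0.5], 0], [0, [0, 0, -0.2], 0], [0, [0, 0, 0], 0]]'

```text
t: 17.58
position: [0.4694, 0.2029, 0.0684]
tcp_rot: [[0.159, -0.987, 0.0], [-0.987, -0.159, 0.0], [-0.0, -0.0, -1.0]]
wrist_force: [-0.8, -0.7, 0.2]
grip_width: 0.0
```

Request:
play_rows --rows '[[0, [0, 0, -0.4], 0], [0, [0, 0, -0.3], 0], [0, [0, 0, 0], 0]]'

```text
t: 17.83
position: [0.4693, 0.2031, 0.0612]
tcp_rot: [[0.16, -0.987, 0.001], [-0.987, -0.16, 0.0], [-0.0, -0.001, -1.0]]
wrist_force: [0.4, 0.0, 1.9]
grip_width: -0.0005
```

Run:
```python
from fit import *
a=[cv2.resize(shot(n)['img'][y:y+110,x:x+130],None,fx=3,fy=5,interpolation=cv2.INTER_CUBIC) for n,x,y in (('scene',180,200),('side',180,210))]
cv2.imwrite('pics/t2.png',np.hstack(a))
```

```text
(no output)
```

View pics/t2.png

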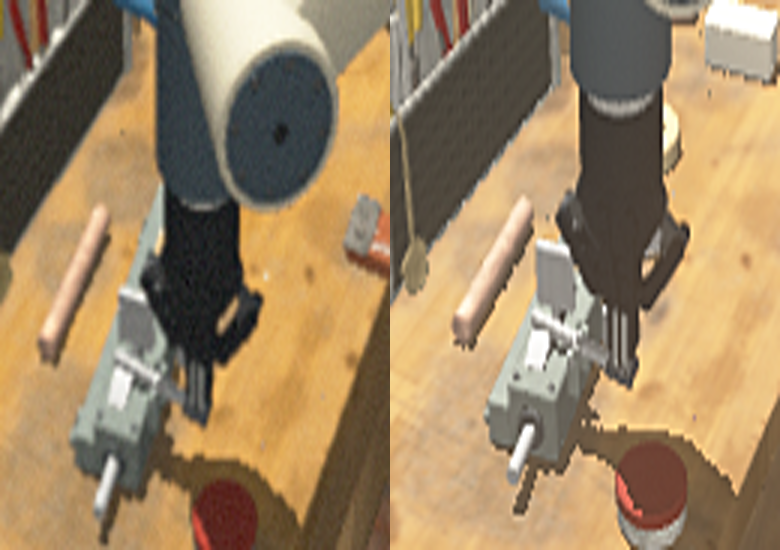

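The fingertips are on the pad, the force is 1.9 N and the lever is partly down. I'll press the rest of the way.

Request:
play_rows --rows '[[0, [0, 0, -0.3], 0], [0, [0, 0, -0.2], 0], [0, [0, 0, 0], 0]]'

```text
t: 18.18
position: [0.4693, 0.2032, 0.0559]
tcp_rot: [[0.159, -0.987, 0.0], [-0.987, -0.159, 0.0], [-0.0, -0.0, -1.0]]
wrist_force: [-0.2, 0.4, 2.7]
grip_width: 0.0
```

Request:
play_rows --rows '[[0, [0, 0, -0.2], 0], [0, [0, 0, 0], 0]]'

```text
t: 18.35
position: [0.4692, 0.2032, 0.0539]
tcp_rot: [[0.159, -0.987, 0.0], [-0.987, -0.159, 0.0], [-0.0, -0.0, -1.0]]
wrist_force: [0.9, 0.3, 2.5]
grip_width: 0.0001
```

Run:
```python
from fit import *
a=[cv2.resize(shot(n)['img'][y:y+110,x:x+130],None,fx=3,fy=5,interpolation=cv2.INTER_CUBIC) for n,x,y in (('scene',180,200),('side',180,210))]
cv2.imwrite('pics/t3.png',np.hstack(a))
```

```text
(no output)
```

View pics/t3.png

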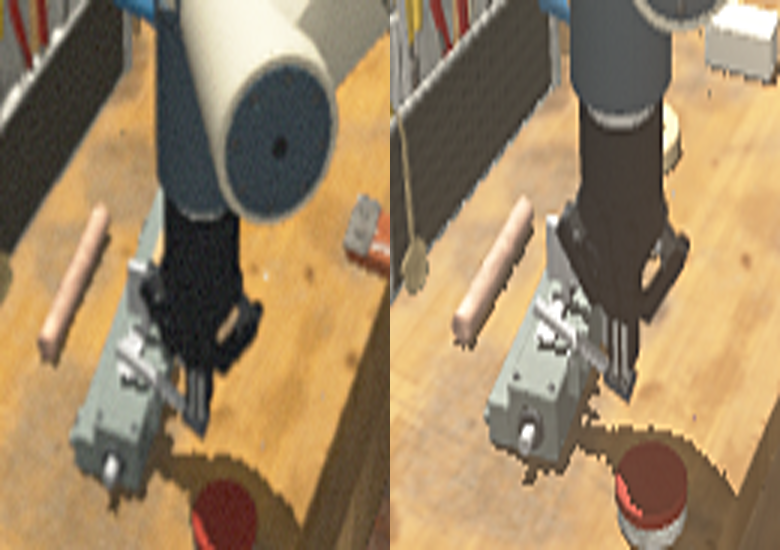

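It fired: the paddle moved forward and the rear rod went in. Now I'll lift off and check.

Request:
play_rows --rows '[[0, [0, 0, 1.0], 0], [0, [0, 0, 2.0], 0], [0, [0, 0, 3.0], 0], [0, [0, 0, 3.5], 0], [0, [0, -1, 3.5], 0], [0, [1, -3, 2], 0], [0, [1, -3.5, 0], 0], [0, [1, -3.5, 0], 0], [0, [1, -2.5, 0], 0], [0, [0, 0, 0], 0], [0, [0, 0, 0], 0]]'

```text
t: 19.37
position: [0.509, 0.0668, 0.2043]
tcp_rot: [[0.157, -0.988, -0.001], [-0.988, -0.157, 0.0], [-0.0, 0.001, -1.0]]
wrist_force: [0.1, 0.3, 0.3]
grip_width: -0.0
```

Run:
```python
from fit import *
s=manip.read_state();print(s['t'],s['position'],s['wrist_force'])
p=shot('wrist','w12.png')
cv2.imwrite('pics/w12b.png',cv2.resize(p['img'],(800,600),interpolation=cv2.INTER_CUBIC))
a=[cv2.resize(shot(n)['img'][y:y+110,x:x+130],None,fx=3,fy=5,interpolation=cv2.INTER_CUBIC) for n,x,y in (('scene',180,200),('side',180,210))]
cv2.imwrite('pics/t4.png',np.hstack(a))
```

```text
19.3667 [0.50896568 0.06681056 0.20431867] [0.0566824  0.34498905 0.25434154]
```

View pics/w12b.png

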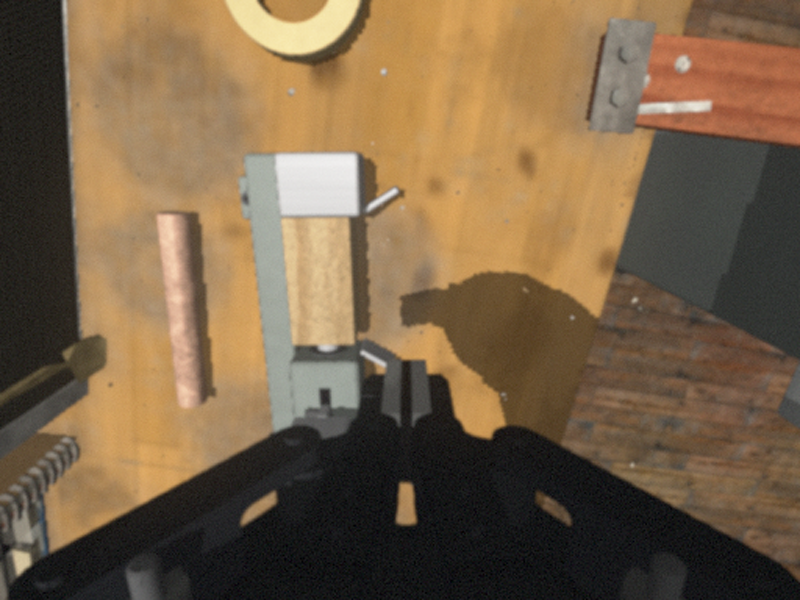

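View pics/t4.png

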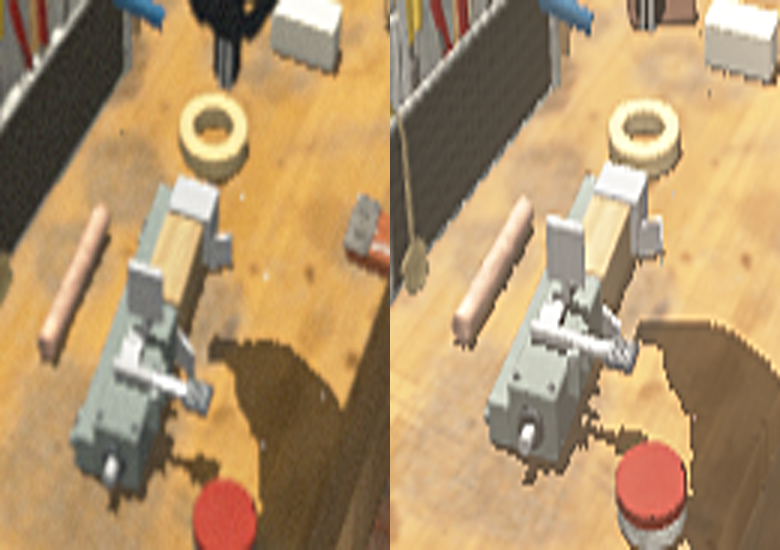

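The block sits flush on the anvil at (318,217) and along the back stop. The die shows against its end at (327,348), and the lever is back up. Handing in.

```bash
python3 -c "
from plant import manip
print(manip.hand_in())"
```

```text
the job is handed in; nothing more can be done
None
```

The job is done and handed in at about 19.5 s, well inside the 61 s limit. The hand-in gives no verdict.

- **Cocking:** I pushed the striker back by its paddle with closed fingers until the sear caught. The force dropped to zero as I backed off, and the pictures showed the die inside the housing.
- **Loading:** I put the beech block in the nest mouth and pushed it against the back stop with about 15 N. It looked square and flush from above, and the striker was still cocked.
- **Firing:** I pressed the trip pad down about 15 mm and the die fired.

The last pictures show the block flush on the anvil and back stop with the die on its end. The lever is back up, the gripper is clear, and the tin, roll and tube have not visibly moved.

- **Not measured:** I judged the striker reading, the sear angle and the final bearing force only from the pictures and the wrist force.
- **Disagreement:** my separate position estimates for the stamp differed by 1–3 mm. I allowed for this by using close-range views and the contact force.

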